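Hang the row card and hold the clip open for its tag

ROBOT

A 6-joint arm with a two-finger parallel gripper is mounted at the origin on the work surface. World frame = base frame: x ahead of the robot, y to its left, z up, the work surface at z = 0. Lengths are in m, angles in rad, forces in N, time in s.
With the tool pointing down it reaches from about 0.35 to 0.8 m from the base axis. Payload 7.3 kg.
Tool frame: the origin (TCP) lies midway between the tips of the shut fingers; the grasp point (between the pads) lies 19 mm behind it; z points along the fingers, y is the line along which they close (so a half turn about z gives the same grasp; the last joint's range is limited). The gripper opens to 85 mm and grips with 20 to 120 N. Pads are 22 mm wide; open, the fingers measure 114 mm over their backs; the gripper's body (76 mm by 85 mm) begins 54 mm behind the grasp point. The pads swing forward as they close: fully open they stand 13 mm farther back than shut.
Start: joints at [1.022, 0.342, 1.524, -0, 1.275, -0.146], TCP at [0.206, 0.483, 0.231] pointing down, gripper open.
Joint ranges: [-2.53, 2.53], [-0.77, 2.02], [0.04, 2.7], [-1, 4.14], [0.28, 2.66], [-3.11, 3.11]. Speed limits (rad/s): [2.57, 2.57, 3.14, 3.14, 3.14, 3.14].

INTERFACE

Orientations are given as [roll, pitch, yaw] about the fixed x, y, z axes, in that order (R = Rz(yaw) Ry(pitch) Rx(roll)).
In Python, from plant import ctrl gives the robot as it stands.
- The arm moves only by the tool drive_tool, never from a script. Its argument "rows" is a list of rows, each an object with "offset": the shift along the tool's x, y, z in units of 25 mm (1.0 is 25 mm), a list of three; "dr": the turn, a rotation vector about the tool's x, y, z in degrees, a list of three; "gripper": the opening in per cent of the stroke, from 0 (shut) to 100 (fully open). In form: [{"offset": [x, y, z], "dr": [wx, wy, wz], "gripper": gripper}, ...]. A call has 1 to 10 rows; each row shifts and turns the commanded pose from where the row before left it, along the tool's axes as they then stand; what a row does not reach is not made up. A row lasts 1/10 s, in which the tool goes at most 50 mm and 8.59 degrees, less where a joint would pass 70% of its speed; a pose out of reach is approached as far as the arm can. A call is refused whole if a number of a shift passes 1 or a number of a turn 8.59, either way. A call with a gripper value outside its range is refused whole. The fingers move at their own pace and stop on an object; "newtons" is the grip in N (left out, the last holds). Time passes only in rows, so rows that do not move let the fingers close. It gives the time, the measured TCP pose, the force, the opening and the grip force at its end, in the units of the state.
- ctrl.sense(): the state, without advancing time (a new reading comes with each control period).
- ctrl.grab_frame(name): name is "side" or "top"; returns a dict with "image" (384x512x3 uint8, blue, green, red), "intrinsics" (3x3 intrinsics, pixels), "distortion" ([k1, k2, p1, p2, k3] as OpenCV has them; the pictures are not rectified), "eye" and "rotation" of the camera in the world. Camera axes: x right, y down, z forward; pixel columns grow to the right and rows downward; lengths in m; the calibration is good to about 2 mm. A picture is of the moment at which its call begins. There is no depth.
- ctrl.hand_in(): hands the job in; it is judged then, once.
Trained networks look in a picture, given as the dict that the camera call returned (one of the last four; its "shot" number tells which), for a name from the list of things; names that differ only in an ending like _2 or _b are one class to them, and where a whole thing is asked for, a point or a joint stands for the part that bears it (a point fixed in the world has none). Each returns a list of dicts, best first, with "score" (0 to 1); they miss things now and then, are a little off and sometimes report something else, mostly with a low value. They report only what shows in the picture. A call takes as long as a camera call. They do not tell look-alikes from the thing itself.
- ctrl.outline_of(picture, query): "mask" (384x512 bool, what is visible of it) and "extent" ([left, top, right, bottom] in pixels, round what is visible of it).
The state is a dict: "time": time; "joint_positions": joint angles; "dq": joint speeds; "effort": joint torques, N m; "ee_pos": TCP position; "tcp_rot": TCP orientation; "wrist_force": force on the tool from outside, world axes, zero at the start; "ft_torque": the same for the moment, N m; "grip_width": finger opening in m; "gripper_force": force on a finger pad.
Only numpy, scipy, OpenCV 4.12 (cv2) and the standard library are available. Lean on these libraries where they do the work, as an engineer would, in place of code of your own. Each camera call takes 0.05 s, during which the arm holds its last target. There are 200 camera calls.

TASK

Hang the white row card astride the bench rail, upright, its flaps either side of the bar, between the posts, and let go of it. Then take the spring clip off its stand, squeeze its handles so that the jaws gape wide, and finish while holding it wide open around the card's upright top edge, one jaw on each side, jaw pads well down past the edge but not pressing on the card, so that a tag can be slipped in. Leave the bottles, pot and cup undisturbed.

Things in the scene. Friction and masses are not known exactly. Their poses are not given: they have to be found in the camera images.
- rail: fixed aluminium rail on the bench: a level round bar, 10 mm thick, along the rail's y axis, its top 135 mm above the bench, on two 12 mm square posts 125 mm to either side (238 mm free between), each on a foot 90 mm long across the bar, 30 wide, 8 high. Origin on the bench under the bar's middle, z up
- rail_top (a point): middle of the top of the rail's bar
- card: row card: rigid white plastic, profile of an upside-down Y, 90 mm long along its y, 115 tall, 55 across its feet, about 150 g, loose. Above: one upright sheet 8 mm thick (along x), from 67 to 115 mm above the feet. Below: a roof 20 mm wide and two splayed flaps. Starts standing on its feet on the bench. Origin midway between the feet, z up through the sheet
- card_seat (a point): middle of the underside of the card's roof, 62 mm above the card's origin: lies on top of the bar when hung. The 4 mm flaps splay from here, 0.25 rad from upright; inside they are about 12 mm apart at the roof and 39 mm at the feet. Steel rods in the hems make the card hang upright
- card_edge (a point): middle of the card's top edge (of its upright sheet), 115 mm above the card's origin
- stand: fixed clip stand: a steel foot 100 x 80 x 15 mm with a stub of white sheet standing on it, 8 mm thick (x), 60 mm long (y), top at 75 mm. Origin on the bench under its centre, z up. The clip starts clamped on the stub, upright, axes as the stand's, its pivot resting on the stub's top; once open it lifts straight off
- clip: spring clip, clothes-peg style, steel and black rubber, 90 g, 22 mm wide, handles up, jaws down. The body is its +x half; origin on the pivot (y axis; barrel radius 7 mm), z up. Handles reach 61 mm above the pivot, jaws 44 below. On the stand the splayed handles measure 47 mm over the outside 40 mm above the pivot, 57 at the top
- clip_half (a joint): opening angle (rad): 0 on the stand, -0.2 shut, 0.5 fully open at a stop; gaping wide: above 0.38. Pinching the handles along x, 30 to 50 mm above the pivot, opens it: 5 N to start, 11 N at the stop, handles then parallel, 25 mm over the outside. Gap between pads about 8 mm + 36 mm x angle. The spring pulls it shut
- pad_a (a point): middle of the gripping face of the jaw pad on the clip's +x half, 36 mm below the pivot; the pad is 12 mm tall, 20 mm wide. As the clip opens each half turns about the pivot by about half of the opening angle
- pad_b (a point): the same point on the clip's other half
- dropper_a: small white dropper bottle, 34 mm across, 80 mm tall, standing in front of the rail, loose, not to be disturbed; origin under its centre
- dropper_b: a second dropper bottle like the first, loose, not to be disturbed; origin under its centre
- nutrient: grey bottle, 72 mm across, 190 mm tall, with white plant tags to about 125 mm, beyond the rail, loose, not to be disturbed; origin under its centre
- pot: terracotta pot with a plant, 110 mm across, 90 mm tall (leaves to about 140), beside the rail, loose, not to be disturbed; origin under its centre
- tag_cup: white ceramic cup, 76 mm across, 90 mm tall, with white plant tags to about 125 mm, beyond the rail, loose, not to be disturbed; origin under its centre
Mind the look-alikes: they are no part of the job. Of the things that look like the clip, the smaller one is meant.

How it is judged:
By the outcome, as a careful person would: the job done as asked, in the order asked, and still so for the second after the job is handed in, while the arm keeps its last pose, push and grip.
It also fails if it takes over 61 s, if anything falls off the work surface, if the arm or the gripper's body presses on something with over 40 N, if the wrist force passes 120 N, or if a joint passes its speed limit or range.

## Working session

There is one attempt and no reset: what is moved stays moved. The work goes in short steps, Python scripts to look and compute and a tool call to move; the robot and the scene stay as the last step left them, time stands still between calls to the robot, and variables do not carry over. Pictures are saved under pics/ and viewed, at most 10 in all, crops included, and the job is handed in when it is done.

Besides the shell and the picture viewer there is one more tool, called after "Emit:" as name(argument=value, ...), one argument or row to a line, values as JSON. drive_tool: Moves the arm, as the interface text tells. Its arguments: {"type":"object","properties":{"rows":{"type":"array"},"newtons":{"type":"number"}},"required":["rows"]}

```bash
ls; mkdir -p pics; cat > h.py <<'E'
import numpy as np, cv2, pickle
from plant import ctrl
E
python3 - <<'E'
from h import *
for n in ["top","side"]:
    f=ctrl.grab_frame(n); cv2.imwrite(f"pics/{n}0.png",f["image"]); pickle.dump(f,open(f"{n}0.pkl","wb"))
    print(n,np.round(f["eye"],3).tolist(),np.round(f["rotation"],3).tolist(),np.round(f["intrinsics"],1).tolist(),np.round(f["distortion"],3))
    for q in ["rail","card","stand","clip","dropper_a","nutrient","pot","tag_cup"]:
        for o in ctrl.outline_of(f,q): print(q,round(o["score"],2),np.round(o["extent"],1).tolist(),int(o["mask"].sum()))
s=ctrl.sense(); print(s["time"],s["ee_pos"],s["tcp_rot"],s["grip_width"])
E
```

```text
pics
top [0.433, -0.017, 1.247] [-2.999, 0.012, -1.566] [[443.0, 0.0, 258.9], [0.0, 443.0, 191.4], [0.0, 0.0, 1.0]] [-0.039  0.     0.     0.     0.   ]
rail 0.89 [217.6, 175.7, 317.8, 213.7] 982
card 0.72 [134.3, 242.6, 177.7, 265.3] 691
stand 0.85 [358.9, 235.7, 395.5, 273.4] 808
clip 0.82 [371.4, 241.9, 394.1, 269.0] 264
clip 0.77 [322.8, 239.8, 338.0, 266.1] 354
dropper_a 0.61 [235.2, 256.1, 247.3, 269.4] 117
dropper_a 0.61 [269.6, 256.2, 283.2, 268.8] 126
dropper_a 0.34 [263.0, 120.8, 289.2, 153.8] 679
dropper_a 0.23 [130.5, 239.7, 176.2, 262.3] 682
pot 0.9 [349.3, 135.0, 389.9, 174.7] 1305
tag_cup 0.59 [263.2, 117.6, 289.1, 152.3] 702
tag_cup 0.52 [346.7, 133.3, 390.5, 175.1] 1327
side [0.268, -0.748, 0.647] [-2.17, 0.008, -0.401] [[350.7, 0.0, 253.5], [0.0, 350.7, 194.3], [0.0, 0.0, 1.0]] [0.004 0.    0.    0.    0.   ]
rail 0.83 [231.0, 162.1, 303.0, 258.0] 1206
card 0.53 [173.5, 149.9, 194.3, 192.5] 296
stand 0.75 [229.3, 303.2, 279.5, 347.6] 1609
clip 0.89 [210.7, 232.3, 246.8, 285.5] 743
clip 0.88 [237.3, 274.4, 268.5, 318.0] 495
dropper_a 0.83 [197.9, 220.5, 209.9, 252.0] 296
dropper_a 0.63 [184.7, 199.5, 200.5, 229.1] 255
nutrient 0.78 [277.8, 129.6, 299.6, 191.5] 993
pot 0.97 [331.2, 229.1, 381.3, 288.4] 2243
tag_cup 0.55 [305.3, 180.8, 332.6, 220.8] 862
0.9 [0.20581108 0.48302402 0.2313357 ] [3.14144779e+00 3.28632817e-05 2.73877959e+00] 0.08568129228898533
```

View pictures.

```bash
python3 - <<'E'
import cv2
a=cv2.imread("pics/top0.png")[100:300,110:420];cv2.imwrite("pics/t0c.png",cv2.resize(a,None,fx=2.5,fy=2.5,interpolation=2))
a=cv2.imread("pics/side0.png")[110:360,150:420];cv2.imwrite("pics/s0c.png",cv2.resize(a,(648,600),interpolation=2))
E
```

```text
(no output)
```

View pics/t0c.png

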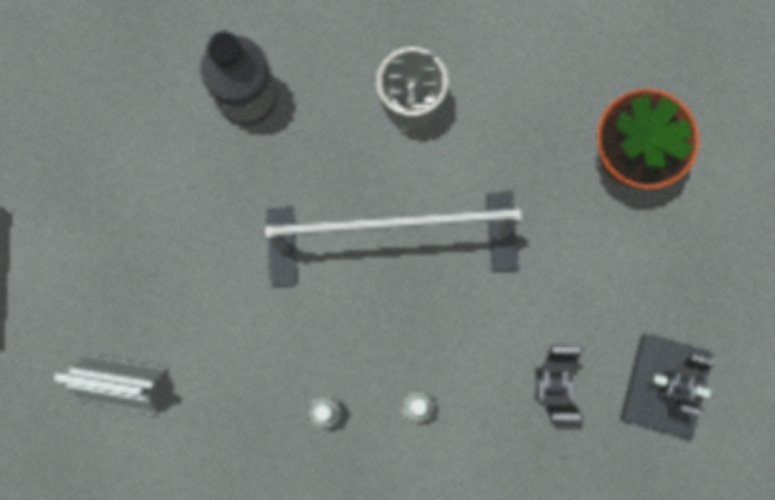

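View pics/s0c.png

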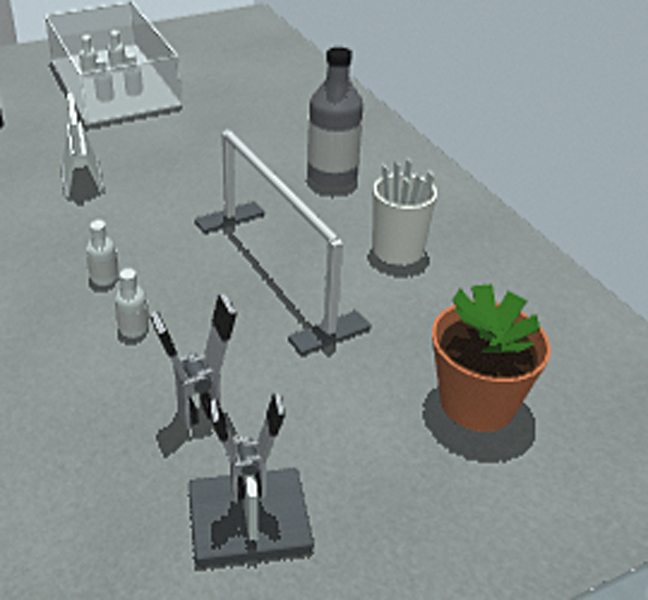

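```bash
cat > h.py <<'E'
import numpy as np, cv2, pickle
from scipy.spatial.transform import Rotation as R
from scipy.optimize import minimize
from plant import ctrl
def proj(f,P):
    r=np.array(f["rotation"]); M=R.from_euler("xyz",r).as_matrix() if r.size==3 else r
    rv=cv2.Rodrigues(M.T)[0]
    return cv2.projectPoints(np.asarray(P,float).reshape(-1,1,3),rv,-M.T@np.array(f["eye"]),np.array(f["intrinsics"]),np.array(f["distortion"]))[0][:,0]
def box(x0,x1,y0,y1,z0,z1): return np.array([[x,y,z] for x in(x0,x1) for y in(y0,y1) for z in(z0,z1)])
def prism(poly,y0,y1): return np.array([[x,y,z] for x,z in poly for y in(y0,y1)])
mm=1e-3
S,C=np.sin(.25),np.cos(.25)
RAIL=[box(-5,5,-131,131,125,135)]+[p for s in(-125,125) for p in(box(-6,6,s-6,s+6,0,130),box(-45,45,s-15,s+15,0,8))]
CARD=[box(-4,4,-45,45,67,115),box(-10,10,-45,45,62,67)]+[prism([(s*6,64),(s*10,66),(s*27.5,0),(s*20,0)],-45,45) for s in(-1,1)]
STAND=[box(-50,50,-40,40,0,15),box(-4,4,-30,30,15,75)]
def clip(a=0,w=11):
    out=[box(-7,7,-w,w,-7,7)]
    for s in(-1,1):
        h=prism([(s*4,0),(s*8.5,0),(s*28.5,61),(s*22.5,61)],-w,w); j=prism([(s*4,-44),(s*10,-44),(s*9,0),(s*3,0)],-w,w)
        for p in(h,j): out.append(R.from_euler("y",-s*a/2).apply(p))
    return out
def place(parts,x,y,yaw,z=0,tilt=0): return [R.from_euler("xyz",[0,tilt,yaw]).apply(p*mm)+[x,y,z] for p in parts]
def sil(f,parts):
    m=np.zeros((384*4,512*4),np.uint8)
    for p in parts:
        q=(proj(f,p)+.5)*4; cv2.fillConvexPoly(m,cv2.convexHull(np.round(q*16).astype(np.int32)),255,shift=4)
    return cv2.resize(m,(512,384),interpolation=cv2.INTER_AREA)/255.
def fit(parts,obs,x0,z=0):
    def cost(v):
        c=0
        for f,m in obs:
            s=sil(f,place(parts,*v,z=z)); c+=1-np.minimum(s,m).sum()/np.maximum(s,m).sum()
        return c
    best=None
    for dy in(-.15,0,.15):
        s0=np.array(x0)+[0,0,dy]
        r=minimize(cost,s0,method="Nelder-Mead",options=dict(initial_simplex=[s0]+[s0+d for d in np.diag([.015,.015,.12])],xatol=1e-4,fatol=1e-4))
        if best is None or r.fun<best.fun: best=r
    return best.x,best.fun
def ground(f,px,z):
    g=lambda v: proj(f,[[v[0],v[1],z]])[0]-px
    from scipy.optimize import fsolve
    return fsolve(g,[.5,0])
E
python3 - <<'E'
from h import *
T,Sd=[pickle.load(open(n+"0.pkl","rb")) for n in("top","side")]
T2=ctrl.grab_frame("top");S2=ctrl.grab_frame("side")
def om(f,q,i=0):
    o=ctrl.outline_of(f,q); return o[i]["mask"].astype(float) if len(o)>i else None
e=ground(T,(217.2,192.8),.13),ground(T,(317.6,185.6),.13);print("rail ends",e)
m=(e[0]+e[1])/2; d=e[0]-e[1]; print(m,np.arctan2(-d[0],d[1]),np.linalg.norm(d))
tr=om(T2,"rail"),om(S2,"rail")
x0=[*m,np.arctan2(-d[0],d[1])]
for o in([(T2,tr[0])],[(S2,tr[1])],[(T2,tr[0]),(S2,tr[1])]): print("rail",fit(RAIL,o,x0))
tr=om(T2,"card"),om(S2,"card"); c0=ground(T,(156,254),.06)
for o in([(T2,tr[0])],[(S2,tr[1])],[(T2,tr[0]),(S2,tr[1])]): print("card",fit(CARD,o,[*c0,0.+np.deg2rad(-12)]))
tr=om(T2,"stand"),om(S2,"stand"); c0=ground(T,(376,255),.01)
o=[(T2,tr[0]),(S2,tr[1])]; print("stand",fit(STAND,o,[*c0,-.25]))
for i in(0,1):
  for j in(0,1):
    a,b=om(T2,"clip",i),om(S2,"clip",j)
    if a is not None and b is not None: print("clip",i,j,fit(clip(),[(T2,a),(S2,b)],[*c0,-.25],z=.082))
for q,h in(("dropper_a",.08),("nutrient",.19),("pot",.09),("tag_cup",.09)):
    for f in(T2,S2):
        for o in ctrl.outline_of(f,q):
            if o["score"]>.5:
                ex=o["extent"]; u=((ex[0]+ex[2])/2,(ex[1]+ex[3])/2); print(q,round(o["score"],2),ground(f,u,h/2).round(3))
print(ctrl.sense()["time"])
E
```

```text
rail ends (array([0.58959849, 0.10422434]), array([ 0.60905057, -0.15169789]))
[ 0.59932453 -0.02373677] 0.07586191856930141 0.25666041719294186
rail (array([ 0.60137459, -0.02018992,  0.07556939]), np.float64(0.21248946408185465))
rail (array([ 0.60375353, -0.02190652,  0.07093721]), np.float64(0.3196892179316896))
rail (array([ 0.60289229, -0.02130878,  0.0749425 ]), np.float64(0.5617944560274059))
card (array([ 0.43517099,  0.27795539, -0.16353041]), np.float64(0.06390539694396524))
card (array([ 0.43785136,  0.28005909, -0.15180285]), np.float64(0.12809616739223317))
card (array([ 0.43682476,  0.27775837, -0.14947759]), np.float64(0.23289981275821614))
stand (array([ 0.43808324, -0.32614813, -0.27457099]), np.float64(0.4683955565132374))
clip 0 0 (array([ 0.43918544, -0.32472395, -0.26453971]), np.float64(0.6426161255087043))
clip 0 1 (array([ 0.43835141, -0.32189441, -0.3289325 ]), np.float64(1.2817847473714368))
clip 1 0 (array([ 0.43831151, -0.32856542, -0.29356989]), np.float64(1.266817705424216))
clip 1 1 (array([ 0.44364384, -0.19040675, -3.15310707]), np.float64(1.0677756473903808))
dropper_a 0.73 [0.413 0.035]
dropper_a 0.67 [ 0.419 -0.058]
nutrient 0.61 [0.433 0.268]
nutrient 0.58 [0.758 0.143]
nutrient 0.67 [0.759 0.134]
pot 0.74 [ 0.706 -0.31 ]
pot 0.83 [ 0.727 -0.283]
tag_cup 0.61 [ 0.759 -0.049]
tag_cup 0.84 [ 0.771 -0.043]
2.1
```

Emit:
drive_tool(
  rows=[
    {"offset": [0, 0, 0], "dr": [0, 0, 8.42], "gripper": 100},
    {"offset": [0, 0, 0], "dr": [0, 0, 8.42], "gripper": 100},
    {"offset": [0, 0, 0], "dr": [0, 0, 8.42], "gripper": 100},
    {"offset": [0, 0, 0], "dr": [0, 0, 8.42], "gripper": 100},
    {"offset": [0, 0, 0], "dr": [0, 0, 8.42], "gripper": 100},
    {"offset": [0, 0, 0], "dr": [0, 0, 8.42], "gripper": 100},
    {"offset": [0, 0, 0], "dr": [0, 0, 8.42], "gripper": 100},
    {"offset": [0, 0, 0], "dr": [0, 0, 8.42], "gripper": 100},
    {"offset": [0, 0, 0], "dr": [0, 0, 8.42], "gripper": 100},
    {"offset": [-0.6, 0.9, 0], "dr": [0, 0, 0], "gripper": 100},
  ],
  newtons=40,
)

```text
time: 3.1
ee_pos: [0.2245, 0.4658, 0.2313]
tcp_rot: [-3.141, -0.001, 1.414]
wrist_force: [0.3, 0.1, -0.4]
grip_width: 0.085
gripper_force: 0.0
```

Emit:
drive_tool(
  rows=[
    {"offset": [-0.61, 0.95, 0], "dr": [0, 0, 0], "gripper": 100},
    {"offset": [-0.61, 0.95, 0], "dr": [0, 0, 0], "gripper": 100},
    {"offset": [-0.61, 0.95, 0], "dr": [0, 0, 0], "gripper": 100},
    {"offset": [-0.61, 0.95, 0], "dr": [0, 0, 0], "gripper": 100},
    {"offset": [-0.61, 0.95, 0], "dr": [0, 0, 0], "gripper": 100},
    {"offset": [-0.61, 0.95, 0], "dr": [0, 0, 0], "gripper": 100},
    {"offset": [-0.61, 0.95, 0], "dr": [0, 0, 0], "gripper": 100},
    {"offset": [-0.61, 0.95, 0], "dr": [0, 0, 0], "gripper": 100},
    {"offset": [-0.61, 0.95, 0], "dr": [0, 0, 0], "gripper": 100},
    {"offset": [-0.6, 0.9, 0], "dr": [0, 0, 0], "gripper": 100},
  ],
)

```text
time: 4.1
ee_pos: [0.4366, 0.277, 0.2314]
tcp_rot: [3.141, -0.0, 1.416]
wrist_force: [-0.5, -0.2, -0.4]
grip_width: 0.0854
gripper_force: 0.0
```

Emit:
drive_tool(
  rows=[
    {"offset": [0, 0, 1], "dr": [0, 0, 0], "gripper": 70},
    {"offset": [0, 0, 1], "dr": [0, 0, 0], "gripper": 60},
    {"offset": [0, 0, 1], "dr": [0, 0, 0], "gripper": 60},
    {"offset": [0, 0, 1], "dr": [0, 0, 0], "gripper": 60},
    {"offset": [0, 0, 1], "dr": [0, 0, 0], "gripper": 60},
    {"offset": [0, 0, 0.6], "dr": [0, 0, 0], "gripper": 60},
    {"offset": [0, 0, 0.4], "dr": [0, 0, 0], "gripper": 60},
    {"offset": [0, 0, 0], "dr": [0, 0, 0], "gripper": 40},
    {"offset": [0, 0, 0], "dr": [0, 0, 0], "gripper": 25},
    {"offset": [0, 0, 0], "dr": [0, 0, 0], "gripper": 20},
  ],
)

```text
time: 5.1
ee_pos: [0.4363, 0.2782, 0.0823]
tcp_rot: [3.14, -0.001, 1.416]
wrist_force: [-0.2, 0.2, -0.3]
grip_width: 0.0168
gripper_force: 0.0
```

Emit:
drive_tool(
  rows=[
    {"offset": [0, 0, 0], "dr": [0, 0, 0], "gripper": 15},
    {"offset": [0, 0, 0], "dr": [0, 0, 0], "gripper": 10},
    {"offset": [0, 0, 0], "dr": [0, 0, 0], "gripper": 5},
    {"offset": [0, 0, 0], "dr": [0, 0, 0], "gripper": 0},
    {"offset": [0, 0, 0], "dr": [0, 0, 0], "gripper": 0},
    {"offset": [0, 0, 0], "dr": [0, 0, 0], "gripper": 0},
  ],
)

```text
time: 5.7
ee_pos: [0.4362, 0.2781, 0.0819]
tcp_rot: [3.14, -0.001, 1.416]
wrist_force: [0.6, -0.0, 6.6]
grip_width: 0.0073
gripper_force: 40.7
```

Emit:
drive_tool(
  rows=[
    {"offset": [0, 0, -0.5], "dr": [0, 0, 0], "gripper": 0},
    {"offset": [0, 0, -1], "dr": [0, 0, 0], "gripper": 0},
    {"offset": [0, 0, -1], "dr": [0, 0, -4], "gripper": 0},
    {"offset": [0, 0, -1], "dr": [0, 0, -4.2], "gripper": 0},
    {"offset": [0, 0, -1], "dr": [0, 0, -5], "gripper": 0},
    {"offset": [0, 0, -1], "dr": [0, 0, 0], "gripper": 0},
    {"offset": [-0.5, 0.2, -0.9], "dr": [0, 0, 0], "gripper": 0},
    {"offset": [-0.9, 0.4, 0], "dr": [0, 0, 0], "gripper": 0},
    {"offset": [-0.9, 0.4, 0], "dr": [0, 0, 0], "gripper": 0},
    {"offset": [-0.9, 0.4, 0], "dr": [0, 0, 0], "gripper": 0},
  ],
)

```text
time: 6.7
ee_pos: [0.4765, 0.2, 0.2409]
tcp_rot: [-3.14, 0.0, 1.647]
wrist_force: [-0.2, -0.2, -0.5]
grip_width: 0.0077
gripper_force: 39.7
```

Emit:
drive_tool(
  rows=[
    {"offset": [-0.95, 0.43, 0], "dr": [0, 0, 0], "gripper": 0},
    {"offset": [-0.95, 0.43, 0], "dr": [0, 0, 0], "gripper": 0},
    {"offset": [-0.95, 0.43, 0], "dr": [0, 0, 0], "gripper": 0},
    {"offset": [-0.95, 0.43, 0], "dr": [0, 0, 0], "gripper": 0},
    {"offset": [-0.95, 0.43, 0], "dr": [0, 0, 0], "gripper": 0},
    {"offset": [-0.95, 0.43, 0], "dr": [0, 0, 0], "gripper": 0},
    {"offset": [-0.95, 0.43, 0], "dr": [0, 0, 0], "gripper": 0},
    {"offset": [-0.95, 0.43, 0], "dr": [0, 0, 0], "gripper": 0},
    {"offset": [-0.95, 0.43, 0], "dr": [0, 0, 0], "gripper": 0},
    {"offset": [-0.7, 0.4, 0], "dr": [0, 0, 0], "gripper": 0},
  ],
)

```text
time: 7.7
ee_pos: [0.6006, -0.0231, 0.2404]
tcp_rot: [-3.14, -0.0, 1.646]
wrist_force: [-0.2, 0.1, -1.1]
grip_width: 0.0076
gripper_force: 39.7
```

```bash
python3 - <<'E'
from h import *
for n in["top","side"]:
    f=ctrl.grab_frame(n); cv2.imwrite(f"pics/{n}1.png",f["image"]); pickle.dump(f,open(f"{n}1.pkl","wb"))
s=ctrl.sense(); print(s["time"],s["ee_pos"],s["tcp_rot"],s["wrist_force"])
f=pickle.load(open("side1.pkl","rb"))
a=cv2.resize(f["image"][90:270,180:400],None,fx=3,fy=3,interpolation=2)
# predicted: rail bar edges line (green) and card (red) 
im=a
for parts,c in((place(RAIL[:1],.602,-.022,.075),(0,255,0)),(place(CARD,s["ee_pos"][0],s["ee_pos"][1],.075,z=s["ee_pos"][2]-.0819),(0,0,255))):
    for p in parts:
        h=cv2.convexHull(((proj(f,p)+.5-[180,90])*3).astype(np.int32)); cv2.polylines(im,[h],True,c,1)
cv2.imwrite("pics/s1o.png",im)
E
```

```text
7.8 [ 0.60110985 -0.0239106   0.24003573] [-3.14009420e+00  1.38482177e-04  1.64395209e+00] [ 0.0180646   0.12177726 -1.26197387]
```

View pics/s1o.png

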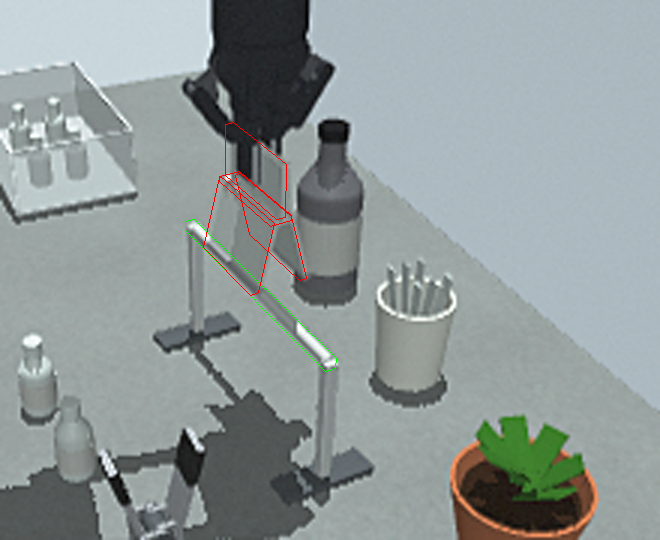

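Emit:
drive_tool(
  rows=[
    {"offset": [0, 0.04, 0.5], "dr": [0, 0, 0], "gripper": 0},
    {"offset": [0, 0, 0.5], "dr": [0, 0, 0], "gripper": 0},
    {"offset": [0, 0, 0.5], "dr": [0, 0, 0], "gripper": 0},
    {"offset": [0, 0, 0.4], "dr": [0, 0, 0], "gripper": 0},
    {"offset": [0, 0, 0.3], "dr": [0, 0, 0], "gripper": 0},
    {"offset": [0, 0, 0.3], "dr": [0, 0, 0], "gripper": 0},
    {"offset": [0, 0, 0.2], "dr": [0, 0, 0], "gripper": 0},
    {"offset": [0, 0, 0.2], "dr": [0, 0, 0], "gripper": 0},
    {"offset": [0, 0, 0], "dr": [0, 0, 0], "gripper": 0},
  ],
)

```text
time: 8.7
ee_pos: [0.6013, -0.0216, 0.1682]
tcp_rot: [-3.141, -0.0, 1.647]
wrist_force: [-0.0, 0.1, -2.2]
grip_width: 0.0075
gripper_force: 39.6
```

Emit:
drive_tool(
  rows=[
    {"offset": [0, 0, 0.12], "dr": [0, 0, 0], "gripper": 0},
    {"offset": [0, 0, 0.12], "dr": [0, 0, 0], "gripper": 0},
    {"offset": [0, 0, 0.12], "dr": [0, 0, 0], "gripper": 0},
    {"offset": [0, 0, 0], "dr": [0, 0, 0], "gripper": 0},
  ],
)

```text
time: 9.1
ee_pos: [0.6013, -0.0216, 0.1593]
tcp_rot: [-3.141, -0.0, 1.647]
wrist_force: [-0.8, -0.0, -2.2]
grip_width: 0.0074
gripper_force: 39.6
```

```bash
python3 - <<'E'
from h import *
s=ctrl.sense(); print(s["time"],s["ee_pos"],s["wrist_force"],s["ft_torque"])
f=ctrl.grab_frame("side"); x0,y0=205,110
im=cv2.resize(f["image"][y0:y0+120,x0:x0+120],None,fx=5,fy=5,interpolation=2)
for p in place(CARD,s["ee_pos"][0],s["ee_pos"][1],.075,z=s["ee_pos"][2]-.0819):
    cv2.polylines(im,[cv2.convexHull(((proj(f,p)+.5-[x0,y0])*5).astype(np.int32))],True,(0,0,255),1)
cv2.imwrite("pics/s2.png",im)
E
```

```text
9.1 [ 0.60133584 -0.02160548  0.15930394] [-0.84426563 -0.00698554 -2.18474184] [-0.00433995  0.00883014 -0.00795225]
```

View pics/s2.png

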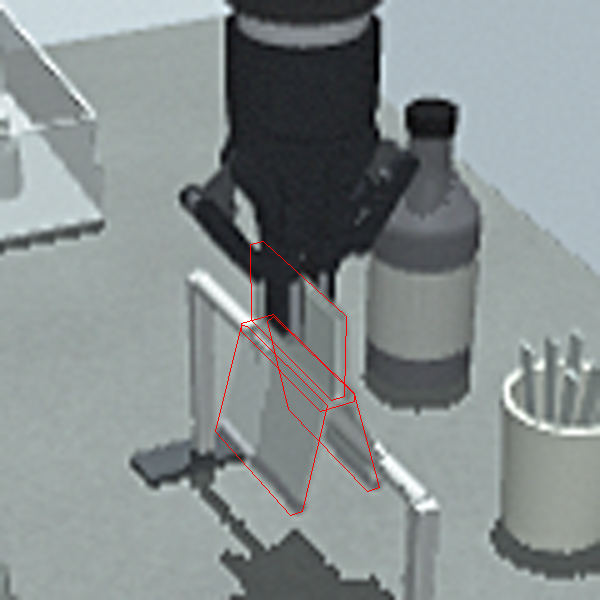

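Emit:
drive_tool(
  rows=[
    {"offset": [0, -0.04, 0.06], "dr": [0, 0, 0], "gripper": 0},
    {"offset": [0, 0, 0.06], "dr": [0, 0, 0], "gripper": 0},
    {"offset": [0, 0, 0.04], "dr": [0, 0, 0], "gripper": 0},
    {"offset": [0, 0, 0], "dr": [0, 0, 0], "gripper": 0},
  ],
  newtons=20,
)

```text
time: 9.55
ee_pos: [0.6005, -0.0217, 0.1556]
tcp_rot: [-3.141, -0.0, 1.647]
wrist_force: [-0.3, 0.2, -1.5]
grip_width: 0.0076
gripper_force: 39.6
```

Emit:
drive_tool(
  rows=[
    {"offset": [0, 0, 0], "dr": [0, 0, 0], "gripper": 10},
    {"offset": [0, 0, 0], "dr": [0, 0, 0], "gripper": 14},
    {"offset": [0, 0, 0], "dr": [0, 0, 0], "gripper": 22},
    {"offset": [0, 0, 0], "dr": [0, 0, 0], "gripper": 34},
    {"offset": [0, 0, 0], "dr": [0, 0, 0], "gripper": 40},
    {"offset": [0, 0, -0.3], "dr": [0, 0, 0], "gripper": 40},
    {"offset": [0, 0, -0.8], "dr": [0, 0, 0], "gripper": 40},
    {"offset": [0, 0, -1], "dr": [0, 0, 0], "gripper": 40},
    {"offset": [0, 0, -1], "dr": [0, 0, 0], "gripper": 60},
    {"offset": [0, 0, -0.5], "dr": [0, 0, 0], "gripper": 100},
  ],
)

```text
time: 10.55
ee_pos: [0.6014, -0.0218, 0.2488]
tcp_rot: [3.137, 0.001, 1.647]
wrist_force: [-0.4, -0.2, -0.3]
grip_width: 0.062
gripper_force: 0.0
```

```bash
python3 - <<'E'
from h import *
s=ctrl.sense(); print(s["time"],s["ee_pos"],s["wrist_force"])
f=ctrl.grab_frame("side"); x0,y0=205,110
cv2.imwrite("pics/s3.png",cv2.resize(f["image"][y0:y0+120,x0:x0+120],None,fx=4,fy=4,interpolation=2))
t=ctrl.grab_frame("top")
o=[]
for g in(f,t):
    q=ctrl.outline_of(g,"card"); 
    for k in q: print(round(k["score"],2),np.round(k["extent"]))
    if q: o.append((g,q[0]["mask"].astype(float)))
for k in o: print("card",fit(CARD,[k],[.602,-.022,.075],z=.073))
print("card",fit(CARD,o,[.602,-.022,.075],z=.073))
E
```

```text
10.55 [ 0.60143189 -0.02184405  0.24881106] [-0.39711303 -0.20111454 -0.34188415]
0.91 [250. 164. 284. 211.]
0.66 [248. 183. 287. 204.]
card (array([ 0.60295273, -0.02266699,  0.06496984]), np.float64(0.14257916013849392))
card (array([ 0.60055498, -0.01934741,  0.01109719]), np.float64(0.532649184037228))
card (array([ 0.60342538, -0.02002382,  0.06672299]), np.float64(0.6865456040813521))
```

View pics/s3.png

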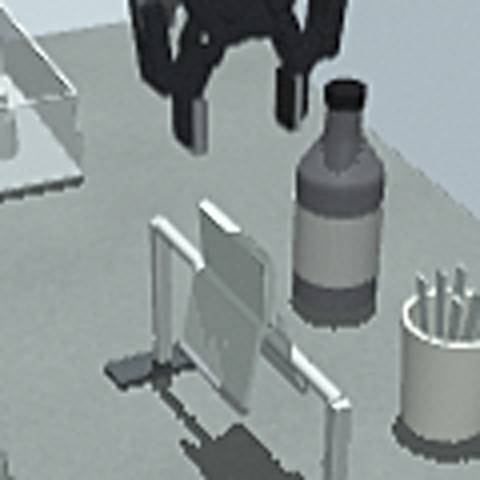

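Emit:
drive_tool(
  rows=[
    {"offset": [0, 0, 0], "dr": [0, 0, 6.6], "gripper": 100},
    {"offset": [0, 0, 0], "dr": [0, 0, 6.6], "gripper": 100},
    {"offset": [0, 0, 0], "dr": [0, 0, 6.6], "gripper": 100},
    {"offset": [-0.96, -0.22, 0], "dr": [0, 0, 0], "gripper": 100},
    {"offset": [-0.96, -0.22, 0], "dr": [0, 0, 0], "gripper": 100},
    {"offset": [-0.96, -0.22, 0], "dr": [0, 0, 0], "gripper": 100},
    {"offset": [-0.96, -0.22, 0], "dr": [0, 0, 0], "gripper": 100},
    {"offset": [-0.96, -0.22, 0], "dr": [0, 0, 0], "gripper": 100},
    {"offset": [-0.96, -0.22, 0], "dr": [0, 0, 0], "gripper": 100},
    {"offset": [-0.96, -0.22, 0], "dr": [0, 0, 0], "gripper": 100},
  ],
)

```text
time: 11.75
ee_pos: [0.5175, -0.1739, 0.244]
tcp_rot: [-3.138, -0.001, 1.301]
wrist_force: [0.4, -1.5, -1.3]
grip_width: 0.0848
gripper_force: 0.0
```

Emit:
drive_tool(
  rows=[
    {"offset": [-0.96, -0.22, 0], "dr": [0, 0, 0], "gripper": 100},
    {"offset": [-0.96, -0.22, 0], "dr": [0, 0, 0], "gripper": 100},
    {"offset": [-0.96, -0.22, 0], "dr": [0, 0, 0], "gripper": 100},
    {"offset": [-0.96, -0.22, 0], "dr": [0, 0, 0], "gripper": 100},
    {"offset": [-0.96, -0.22, 0], "dr": [0, 0, 0], "gripper": 100},
    {"offset": [-0.96, -0.22, 0], "dr": [0, 0, 0], "gripper": 100},
    {"offset": [-0.97, -0.18, 0], "dr": [0, 0, 0], "gripper": 100},
  ],
)

```text
time: 12.45
ee_pos: [0.4366, -0.3259, 0.244]
tcp_rot: [-3.139, -0.002, 1.301]
wrist_force: [0.9, -0.3, 0.4]
grip_width: 0.0855
gripper_force: 0.0
```

```bash
python3 - <<'E'
from h import *
T,Sd=[pickle.load(open(n+"0.pkl","rb")) for n in("top","side")]
s=ctrl.sense(); print(s["time"],s["ee_pos"],s["tcp_rot"])
f=ctrl.grab_frame("side")
p=[.4385,-.3252,-.27]
im=[]
for g,(x0,y0) in((f,(200,250)),(T,(340,215))):
    a=cv2.resize(g["image"][y0:y0+100,x0:x0+80],None,fx=5,fy=5,interpolation=2)
    for parts,c in((place(STAND,*p),(0,255,0)),(place(clip(),*p,z=.082),(0,0,255))):
        for q in parts: cv2.polylines(a,[cv2.convexHull(((proj(g,q)+.5-[x0,y0])*5).astype(np.int32))],True,c,1)
    im.append(a)
cv2.imwrite("pics/clip.png",np.hstack(im))
t=ctrl.grab_frame("side")
for o in ctrl.outline_of(t,"clip"):
    print(o["score"],np.round(o["extent"])); print(fit(clip(),[(t,o["mask"].astype(float))],p,z=.082))
E
```

```text
12.45 [ 0.43657542 -0.32585592  0.24404486] [-3.13882485e+00 -1.67657036e-03  1.30089174e+00]
0.82 [213. 234. 250. 285.]
(array([ 0.42655102, -0.22908677, -1.02349828]), np.float64(0.46157180133563314))
0.58 [237. 273. 268. 317.]
(array([ 0.43901003, -0.32885705, -0.27102701]), np.float64(0.25124356346548016))
```

View pics/clip.png

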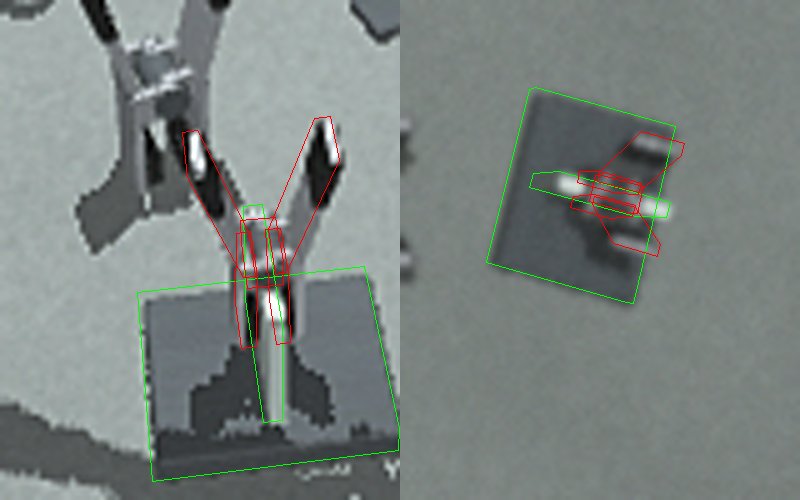

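Emit:
drive_tool(
  rows=[
    {"offset": [0, 0.11, 0.7], "dr": [0, 0, 0], "gripper": 100},
    {"offset": [0, 0, 1], "dr": [0, 0, 0], "gripper": 100},
    {"offset": [0, 0, 1], "dr": [0, 0, 0], "gripper": 100},
    {"offset": [0, 0, 1], "dr": [0, 0, 0], "gripper": 100},
    {"offset": [0, 0, 1], "dr": [0, 0, 0], "gripper": 100},
    {"offset": [0, 0, 0.6], "dr": [0, 0, 0], "gripper": 100},
    {"offset": [0, 0, 0.42], "dr": [0, 0, 0], "gripper": 100},
    {"offset": [0, 0, 0], "dr": [0, 0, 0], "gripper": 100},
    {"offset": [0, 0, 0], "dr": [0, 0, 0], "gripper": 80},
    {"offset": [0, 0, 0], "dr": [0, 0, 0], "gripper": 70},
  ],
  newtons=30,
)

```text
time: 13.6
ee_pos: [0.4409, -0.3265, 0.1037]
tcp_rot: [3.14, 0.001, 1.301]
wrist_force: [-1.2, 0.4, 1.4]
grip_width: 0.0608
gripper_force: 0.3
```

Emit:
drive_tool(
  rows=[
    {"offset": [0, 0, 0], "dr": [0, 0, 0], "gripper": 60},
    {"offset": [0, 0, 0], "dr": [0, 0, 0], "gripper": 54},
    {"offset": [0, 0, 0], "dr": [0, 0, 0], "gripper": 50},
  ],
)

```text
time: 13.9
ee_pos: [0.442, -0.3275, 0.1052]
tcp_rot: [3.136, 0.002, 1.301]
wrist_force: [0.5, -0.4, 8.3]
grip_width: 0.0428
gripper_force: 6.4
```

Emit:
drive_tool(
  rows=[
    {"offset": [0, 0, 0], "dr": [0, 0, 0], "gripper": 45},
    {"offset": [0, 0, 0], "dr": [0, 0, 0], "gripper": 40},
    {"offset": [0, 0, 0], "dr": [0, 0, 0], "gripper": 35},
    {"offset": [0, 0, 0], "dr": [0, 0, 0], "gripper": 30},
    {"offset": [0, 0, 0], "dr": [0, 0, 0], "gripper": 25},
    {"offset": [0, 0, 0], "dr": [0, 0, 0], "gripper": 20},
    {"offset": [0, 0, 0], "dr": [0, 0, 0], "gripper": 20},
  ],
)

```text
time: 14.6
ee_pos: [0.4392, -0.3268, 0.106]
tcp_rot: [-3.141, 0.002, 1.301]
wrist_force: [-11.1, 2.8, 22.3]
grip_width: 0.0248
gripper_force: 28.9
```

```bash
python3 - <<'E'
from h import *
s=ctrl.sense(); print(s["time"],s["ee_pos"],s["tcp_rot"],s["wrist_force"],s["ft_torque"],s["grip_width"],s["gripper_force"])
g=ctrl.grab_frame("side"); x0,y0=190,210
cv2.imwrite("pics/s4.png",cv2.resize(g["image"][y0:y0+140,x0:x0+120],None,fx=4,fy=4,interpolation=2))
E
```

```text
14.6 [ 0.43916282 -0.32682381  0.10601132] [-3.14110254e+00  2.19624798e-03  1.30136243e+00] [-11.05622747   2.84501734  22.26453322] [ 0.51746026  2.26716487 -0.05932222] 0.024752565904521802 28.892712593078613
```

View pics/s4.png

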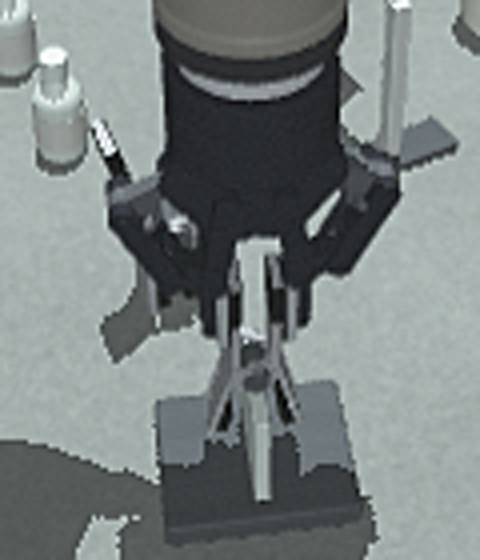

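Emit:
drive_tool(
  rows=[
    {"offset": [0, -0.04, -0.1], "dr": [0, 0, 0], "gripper": 20},
    {"offset": [0, 0, -0.15], "dr": [0, 0, 0], "gripper": 20},
    {"offset": [0, 0, 0], "dr": [0, 0, 0], "gripper": 20},
  ],
)

```text
time: 14.95
ee_pos: [0.4398, -0.3263, 0.1097]
tcp_rot: [3.14, 0.001, 1.301]
wrist_force: [0.1, -0.3, -1.2]
grip_width: 0.0242
gripper_force: 29.3
```

Emit:
drive_tool(
  rows=[
    {"offset": [0, 0, -0.6], "dr": [0, 0, 0], "gripper": 10},
    {"offset": [0, 0, -0.9], "dr": [0, 0, 0], "gripper": 10},
    {"offset": [0, 0, -0.9], "dr": [0, 0, 0], "gripper": 10},
    {"offset": [0, 0, -0.9], "dr": [0, 0, 0], "gripper": 10},
    {"offset": [0, 0, -0.9], "dr": [0, 0, -5], "gripper": 10},
    {"offset": [0, 0, -0.9], "dr": [0, 0, -5], "gripper": 10},
    {"offset": [0, 0, -0.9], "dr": [0, 0, -5], "gripper": 10},
    {"offset": [0, 0, -0.6], "dr": [0, 0, -4.8], "gripper": 10},
    {"offset": [0.4, 0.2, 0], "dr": [0, 0, 0], "gripper": 10},
    {"offset": [0.8, 0.5, 0], "dr": [0, 0, 0], "gripper": 10},
  ],
)

```text
time: 15.95
ee_pos: [0.4544, -0.2948, 0.2733]
tcp_rot: [-3.141, -0.0, 1.642]
wrist_force: [-0.5, 0.7, -1.5]
grip_width: 0.0245
gripper_force: 29.5
```

Emit:
drive_tool(
  rows=[
    {"offset": [0.8, 0.5, 0], "dr": [0, 0, 0], "gripper": 10},
    {"offset": [0.8, 0.5, 0], "dr": [0, 0, 0], "gripper": 10},
    {"offset": [0.8, 0.5, 0], "dr": [0, 0, 0], "gripper": 10},
    {"offset": [0.8, 0.5, 0], "dr": [0, 0, 0], "gripper": 10},
    {"offset": [0.8, 0.5, 0], "dr": [0, 0, 0], "gripper": 10},
    {"offset": [0.8, 0.5, 0], "dr": [0, 0, 0], "gripper": 10},
    {"offset": [0.8, 0.5, 0], "dr": [0, 0, 0], "gripper": 10},
    {"offset": [0.8, 0.5, 0], "dr": [0, 0, 0], "gripper": 10},
    {"offset": [0.8, 0.5, 0], "dr": [0, 0, 0], "gripper": 10},
    {"offset": [0.8, 0.5, 0], "dr": [0, 0, 0], "gripper": 10},
  ],
)

```text
time: 16.95
ee_pos: [0.5641, -0.0839, 0.2725]
tcp_rot: [-3.14, -0.001, 1.644]
wrist_force: [-0.8, 0.4, -0.7]
grip_width: 0.0243
gripper_force: 29.5
```

Emit:
drive_tool(
  rows=[
    {"offset": [0.8, 0.5, 0], "dr": [0, 0, 0], "gripper": 10},
    {"offset": [0.8, 0.5, 0], "dr": [0, 0, 0], "gripper": 10},
    {"offset": [0.8, 0.5, 0], "dr": [0, 0, 0], "gripper": 10},
    {"offset": [0.2, 0.2, 0], "dr": [0, 0, 0], "gripper": 10},
    {"offset": [0, 0, 0], "dr": [0, 0, 0], "gripper": 10},
  ],
)

```text
time: 17.45
ee_pos: [0.6015, -0.0166, 0.2727]
tcp_rot: [-3.14, -0.001, 1.647]
wrist_force: [-0.4, -0.3, -1.8]
grip_width: 0.0244
gripper_force: 29.5
```

```bash
python3 - <<'E'
from h import *
s=ctrl.sense(); e=s["ee_pos"]; print(s["time"],e,s["tcp_rot"],s["wrist_force"],s["grip_width"],s["gripper_force"])
f=ctrl.grab_frame("side");t=ctrl.grab_frame("top"); pickle.dump((f,t),open("p5.pkl","wb"))
for g in(f,t):
    for k in ctrl.outline_of(g,"card"):
        print("card",round(k["score"],2),np.round(k["extent"]))
        if g is f:
            m=k["mask"].astype(float)
            for tl in(-.15,-.1,-.05,0,.05,.1,.15): # tilt about bar (seat)
                parts=[R.from_euler("y",tl).apply(p-[0,0,62]) for p in CARD]
                print(tl,fit(parts,[(g,m)],[.602,-.022,.075],z=.135))
x0,y0=195,90
a=cv2.resize(f["image"][y0:y0+140,x0:x0+140],None,fx=4,fy=4,interpolation=2)
for parts,c in((place(CARD,.602,-.0218,.075,z=.073),(0,255,0)),(place(clip(.5),e[0],e[1],.075,z=e[2]-.024),(0,0,255))):
    for q in parts: cv2.polylines(a,[cv2.convexHull(((proj(f,q)+.5-[x0,y0])*4).astype(np.int32))],True,c,1)
cv2.imwrite("pics/s5.png",a)
E
```

```text
17.45 [ 0.60146755 -0.01660543  0.27266855] [-3.13973504e+00 -5.18875097e-04  1.64712478e+00] [-0.44261982 -0.32662482 -1.81714147] 0.02441137434563779 29.50167417526245
card 0.72 [251. 164. 282. 213.]
-0.15 (array([ 0.60252231, -0.01880424,  0.02142598]), np.float64(0.2172646488942339))
-0.1 (array([ 0.60354453, -0.01928119,  0.02563839]), np.float64(0.1829073447272631))
-0.05 (array([ 0.60311679, -0.02126032, -0.00102224]), np.float64(0.1974907787417527))
0 (array([ 0.60396789, -0.02050436,  0.00823638]), np.float64(0.23501305536709238))
0.05 (array([ 0.60772055, -0.01474204,  0.02012821]), np.float64(0.28697338749566714))
0.1 (array([ 0.61073524, -0.01216714,  0.02362728]), np.float64(0.3309432065672643))
0.15 (array([ 0.61106987, -0.01163713,  0.08773522]), np.float64(0.36909632475915366))
card 0.68 [251. 126. 262. 165.]
-0.15 (array([ 0.68798978,  0.19788211, -0.29408794]), np.float64(0.6087416202902255))
-0.1 (array([ 0.69334038,  0.20394538, -0.30835168]), np.float64(0.6038814661751238))
-0.05 (array([ 0.69896368,  0.2088964 , -0.33184711]), np.float64(0.5946903496570008))
0 (array([ 0.6996071 ,  0.20739929, -0.33773871]), np.float64(0.5802149253731342))
0.05 (array([ 0.70247556,  0.20919907, -0.35130348]), np.float64(0.5877129630725879))
0.1 (array([ 0.65921265,  0.14954699, -0.57433945]), np.float64(0.6782950754369367))
0.15 (array([ 0.65878913,  0.15230835, -0.60291065]), np.float64(0.6727352358579775))
card 0.81 [248. 179. 290. 203.]
card 0.17 [346. 136. 390. 174.]
```

View pics/s5.png

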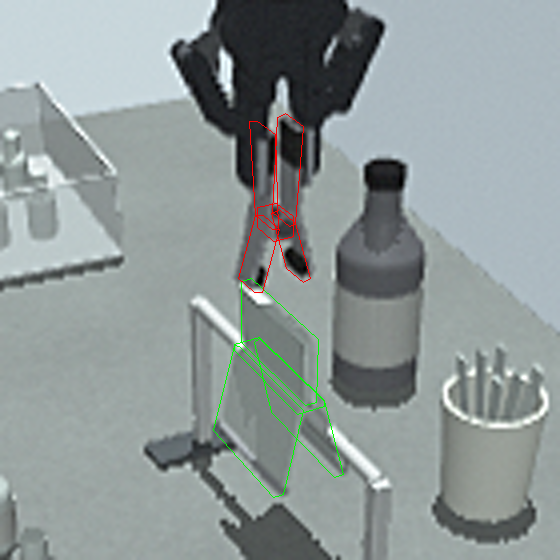

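```bash
python3 - <<'E'
from h import *
f,t=pickle.load(open("p5.pkl","rb"))
f2=ctrl.grab_frame("side"); m=ctrl.outline_of(f2,"card")[0]["mask"].astype(float)
def parts(tl): return [R.from_euler("y",tl).apply(p-[0,0,62]) for p in CARD]
for yaw in(.05,.075,.1):
    def cost(v):
        s=sil(f2,place(parts(v[2]),v[0],v[1],yaw,z=.135)); return 1-np.minimum(s,m).sum()/np.maximum(s,m).sum()
    for t0 in(-.1,0.):
        r=minimize(cost,[.603,-.021,t0],method="Nelder-Mead",options=dict(initial_simplex=[[.603,-.021,t0],[.607,-.021,t0],[.603,-.017,t0],[.603,-.021,t0+.06]],xatol=1e-4,fatol=1e-4)); print(yaw,t0,r.x.round(4),round(r.fun,3))
x0,y0=235,145
im=[]
for v in((.602,-.0218,0),(.602,-.0218,-.08)):
    a=cv2.resize(f2["image"][y0:y0+80,x0:x0+56],None,fx=7,fy=7,interpolation=2)
    for q in place(parts(v[2]),v[0],v[1],.075,z=.135): cv2.polylines(a,[cv2.convexHull(((proj(f2,q)+.5-[x0,y0])*7).astype(np.int32))],True,(0,0,255),1)
    im.append(a)
cv2.imwrite("pics/s6.png",np.hstack(im))
E
```

```text
0.05 -0.1 [ 0.6018 -0.0217 -0.0703] 0.104
0.05 0.0 [ 0.6019 -0.0216 -0.0711] 0.104
0.075 -0.1 [ 0.6019 -0.0211 -0.0621] 0.105
0.075 0.0 [ 0.6018 -0.0222 -0.0676] 0.105
0.1 -0.1 [ 0.6016 -0.0211 -0.0651] 0.12
0.1 0.0 [ 0.6016 -0.0225 -0.0654] 0.12
```

View pics/s6.png

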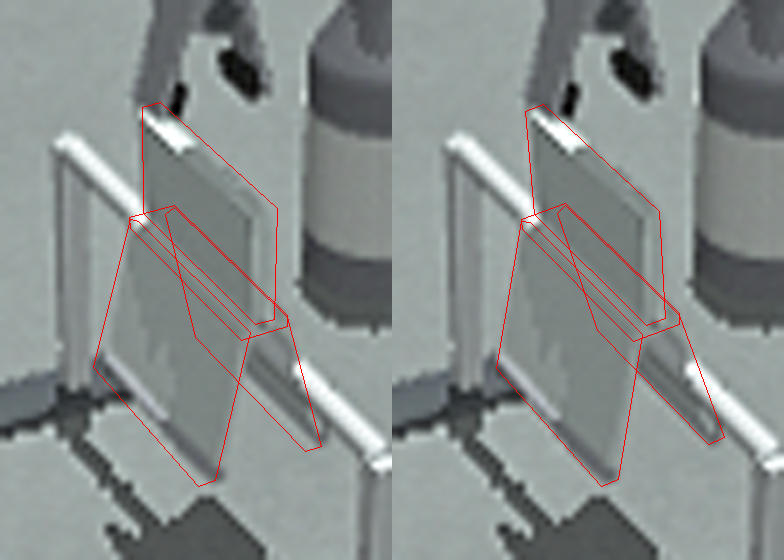

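Emit:
drive_tool(
  rows=[
    {"offset": [-0.2, -0.06, 0.1], "dr": [0, 0, 0], "gripper": 10},
    {"offset": [0, 0, 0.3], "dr": [0, 0, 0], "gripper": 10},
    {"offset": [0, 0, 0.3], "dr": [0, 0, 0], "gripper": 10},
    {"offset": [0, 0, 0.3], "dr": [0, 0, 0], "gripper": 10},
    {"offset": [0, 0, 0], "dr": [0, 0, 0], "gripper": 10},
  ],
)

```text
time: 18.25
ee_pos: [0.5997, -0.0228, 0.2473]
tcp_rot: [-3.139, -0.001, 1.647]
wrist_force: [-0.6, -0.4, -1.2]
grip_width: 0.0241
gripper_force: 29.5
```

```bash
python3 - <<'E'
from h import *
s=ctrl.sense(); e=s["ee_pos"]; print(s["time"],e,s["tcp_rot"],s["wrist_force"])
f=ctrl.grab_frame("side")
# fit clip pose (x along, z) from mask with yaw .075
for o in ctrl.outline_of(f,"clip"):
    print(round(o["score"],2),np.round(o["extent"])) 
    m=o["mask"].astype(float)
    if o["extent"][1]>210: continue
    def cost(v):
        q=sil(f,place(clip(.5),v[0],e[1],.075,z=v[1],tilt=v[2])); return 1-np.minimum(q,m).sum()/np.maximum(q,m).sum()
    z=e[2]-.023
    r=minimize(cost,[e[0],z,0],method="Nelder-Mead",options=dict(initial_simplex=[[e[0],z,0],[e[0]+.005,z,0],[e[0],z+.005,0],[e[0],z,.08]],xatol=1e-4,fatol=1e-4)); print(r.x.round(4),round(r.fun,3),"pivot-TCP",(r.x[:2]-[e[0],e[2]]).round(4))
E
```

```text
18.25 [ 0.59970448 -0.02283413  0.24727913] [-3.13866961e+00 -8.75423874e-04  1.64650740e+00] [-0.61734573 -0.37799514 -1.19364889]
0.81 [211. 234. 249. 286.]
0.57 [254. 128. 272. 171.]
[0.6003 0.2284 0.0838] 0.406 pivot-TCP [ 0.0006 -0.0189]
```

Emit:
drive_tool(
  rows=[
    {"offset": [0, 0, 0.2], "dr": [0, 0, 0], "gripper": 10},
    {"offset": [0, 0, 0.2], "dr": [0, 0, 0], "gripper": 10},
    {"offset": [0, 0, 0.2], "dr": [0, 0, 0], "gripper": 10},
    {"offset": [0, 0, 0.2], "dr": [0, 0, 0], "gripper": 10},
    {"offset": [0, 0, 0.1], "dr": [0, 0, 0], "gripper": 10},
    {"offset": [0, 0, 0], "dr": [0, 0, 0], "gripper": 10},
    {"offset": [0, 0, 0], "dr": [0, 0, 0], "gripper": 10},
  ],
)

```text
time: 19.05
ee_pos: [0.6005, -0.023, 0.2266]
tcp_rot: [3.141, -0.0, 1.647]
wrist_force: [0.1, -0.1, -0.9]
grip_width: 0.0248
gripper_force: 29.5
```

```bash
python3 - <<'E'
from h import *
s=ctrl.sense(); e=s["ee_pos"]; print(s["time"],e,s["wrist_force"],s["ft_torque"],s["grip_width"])
f=ctrl.grab_frame("side"); x0,y0=225,115
a=cv2.resize(f["image"][y0:y0+100,x0:x0+80],None,fx=6,fy=6,interpolation=2); b=a.copy()
for q in place(clip(.5),e[0],e[1],.075,z=e[2]-.022): cv2.polylines(b,[cv2.convexHull(((proj(f,q)+.5-[x0,y0])*6).astype(np.int32))],True,(0,0,255),1)
g=ctrl.grab_frame("top"); c=cv2.resize(g["image"][150:250,245:325][:40],None,fx=6,fy=6,interpolation=2)
cv2.imwrite("pics/s7.png",cv2.resize(np.hstack([a,b]),(800,500)))
m=[o for o in ctrl.outline_of(f,"card") if o["extent"][3]>190][0]["mask"].astype(float)
P=lambda tl:[R.from_euler("y",tl).apply(p-[0,0,62]) for p in CARD[1:]]  # lower card only vs rows below roof
for tl in(-.1,-.05,0,.05):
    q=sil(f,place(P(tl),.602,-.0218,.075,z=.135)); mm_=m.copy(); mm_[:182]=0;q[:182]=0
    print(tl,np.round(1-np.minimum(q,mm_).sum()/np.maximum(q,mm_).sum(),3))
E
```

```text
19.05 [ 0.60051642 -0.02296573  0.22662389] [ 0.12532403 -0.05894438 -0.94242801] [-0.03647548  0.0738072   0.00254063] 0.024820614774846365
-0.1 0.17
-0.05 0.165
0 0.211
0.05 0.263
```

View pics/s7.png

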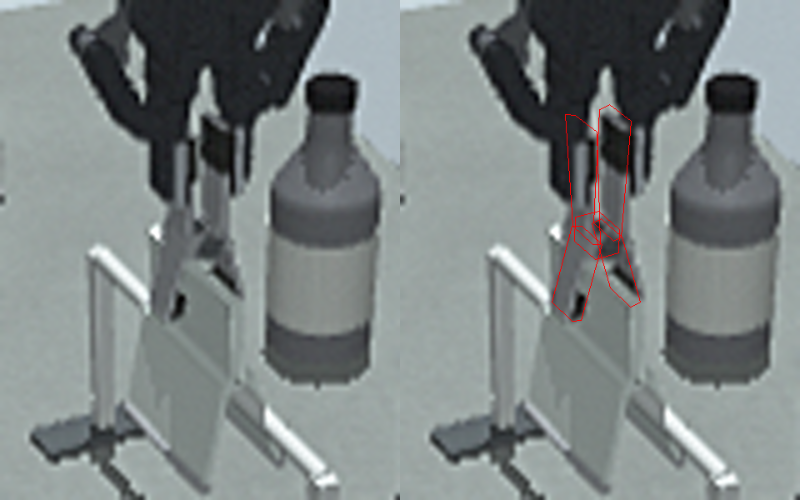

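```bash
python3 -c "
from plant import ctrl
print(ctrl.hand_in())"
```

```text
the job is handed in; nothing more can be done
None
```

I handed the job in at about 19 s: the card hangs astride the rail between the posts, leaning about 3° by my image fit, and the clip is held wide open around its top edge, with no contact force at the wrist and the bottles, pot and cup not touched as far as I could see.

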